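# Shim the short foot of a rocking chopping block until it is snug

## Robot

A 6-joint arm with a two-finger parallel gripper is mounted at the origin on a cart in front of the work surface, level with it; the furniture and walls round the work are solid. World frame = base frame: x ahead of the robot, y to its left, z up, the work surface at z = 0. Lengths are in mm, angles in rad, forces in N, time in s.
With the tool pointing down it reaches from about 275 to 750 mm from the base axis. Payload 10.2 kg.
Tool frame: the origin (TCP) lies midway between the tips of the shut fingers; the grasp point (between the pads) lies 19 mm behind it; z points along the fingers, y is the line along which they close (so a half turn about z gives the same grasp; the last joint's range is limited). The gripper opens to 85 mm and grips with 20 to 120 N. Pads are 22 mm wide; open, the fingers measure 114 mm over their backs; the gripper's body (76 mm by 85 mm) begins 54 mm behind the grasp point. The pads swing forward as they close: fully open they stand 13 mm farther back than shut.
Start: joints at [-1.44, 0.313, 1.498, -0, 1.331, -0.223], TCP at [181.882, -492.494, 231.294] pointing down, gripper open.
Joint ranges: [-2.94, 2.94], [-0.97, 2.17], [0.19, 2.56], [-1.23, 4.37], [0.02, 3.11], [-2.88, 2.88]. Speed limits (rad/s): [2.39, 2.39, 3.01, 3.14, 3.14, 3.14].

## Interface

Orientations are given as a unit quaternion [w, x, y, z].
In Python, from rig import ctrl gives the robot as it stands.
- The arm moves only by the tool send_rows, never from a script. Its argument "targets" is a list of rows, each a list of 7 numbers: the closure, from -1 (fully open) to 1 (shut), so that 0 is half open, then the shift along the tool's x, y, z in m, then the turn, a rotation vector about the tool's x, y, z in rad. In form: [[claw, dx, dy, dz, ax, ay, az], ...]. A call has exactly 10 rows; each row shifts and turns the commanded pose from where the row before left it, along the tool's axes as they then stand; what a row does not reach is not made up. A row lasts 1/8 s, in which the tool goes at most 62.5 mm and 10.7 degrees, less where a joint would pass 70% of its speed; a pose out of reach is approached as far as the arm can. A call with a gripper value outside its range is refused whole. The fingers move at their own pace and stop on an object; "squeeze" is the grip in N (left out, the last holds). Time passes only in rows, so rows that do not move let the fingers close, or fill a call up. It gives the time, the measured TCP pose, the force, the opening and the grip force at its end, in the units of the state.
- ctrl.sense(): the state, without advancing time (a new reading comes with each control period).
- ctrl.capture(name): name is "scene" or "top" or "wrist"; returns a dict with "img" (480x640x3 uint8, red, green, blue), "camera_matrix" (3x3 intrinsics, pixels), "R" (3x3) and "t" (3): a world point X has camera coordinates R X + t. Camera axes: x right, y down, z forward; pixel columns grow to the right and rows downward; lengths in mm; the calibration is good to about 2 mm. The wrist camera is an equidistant fisheye: a pixel r from the principal point sees the ray r / f radians off the axis. A picture is of the moment at which its call begins. There is no depth.
- ctrl.finish_job(): hands the job in; it is judged then, once.
Trained networks look in a picture, given as the dict that the camera call returned (one of the last four; its "shot" number tells which), for a name from the list of things; names that differ only in an ending like _2 or _b are one class to them, and where a whole thing is asked for, a point or a joint stands for the part that bears it (a point fixed in the world has none). Each returns a list of dicts, best first, with "score" (0 to 1); they miss things now and then, are a little off and sometimes report something else, mostly with a low value. They report only what shows in the picture. A call takes as long as a camera call.
- ctrl.boxes_of(query, picture): "extent" ([left, top, width, height] in pixels, round what is visible of it).
- ctrl.landmark_of(query, picture): "point" ([column, row] in pixels: a listed point, or the origin of a listed thing).
The state is a dict: "time_s": time; "joints": joint angles; "dq": joint speeds; "tau": joint torques, N m; "eef_pos": TCP position; "ee_rot": TCP orientation; "force": force on the tool from outside, world axes, zero at the start; "wrist_torque": the same for the moment, N m; "grip_width": opening from 0.0 (shut) to 1.0 (fully open); "grip_force": force on a finger pad.
Only numpy, scipy, OpenCV 4.12 (cv2) and the standard library are available. Lean on these libraries where they do the work, as an engineer would, in place of code of your own. Each camera call takes 0.05 s, during which the arm holds its last target. There are 200 camera calls.

## Task

The chopping block rocks because its front left foot is too short. Slide the yellow tapered shim under that foot until you feel it bind: snug, but not driven in hard, and without lifting the block or shoving it along. Let go of the shim, then press down on that corner of the block with closed fingers, with about a kilogram's weight, to make sure it no longer rocks, and leave the bowl, mug, salt mill and tin as they are.

Things in the scene. Friction and masses are not known exactly. Their poses are not given: they have to be found in the camera images.
- block: Chopping block of wood staves, white marble strip along its back: 250 (x, depth) x 360 (y, width) x 40 mm, 3 to 5 kg, top 56 mm above the worktop. Grey domed feet, 28 mm across and 16 mm high, centred 30 mm in from the edges. Heavier at the back, it stands level on three feet; the front left one hangs in the air. Origin at worktop level under its middle; x points to the marble side, y left, z up.
- block_corner (a point): Point on the block's top straight above the centre of the short front left foot (95 mm before and 150 mm left of the block's middle); the place to press. The gap under this foot is 4 to 8.5 mm, new each time, and no pose shows it. Unsupported, this corner drops by the gap when pressed with 4 to 8 N; the check press is about 10 N.
- shim: Yellow plastic tapered shim, 180 x 32 mm, 60 g, lying flat on the worktop. Origin on its underside at mid length; x points to the thin tip, z up. The ramp is 2 mm thick at the tip (x = +90 mm) and thickens 1 mm per 10 mm to 14 mm at x = -30 mm; behind that, to x = -90 mm, is a grip block 30 mm wide, 26 mm high. It can enter from the left or the front of the block, flat on the worktop.
- shim_tip (a point): Middle of the shim's thin front edge, on its underside. Once the ramp meets the foot, the push needed rises smoothly over about 10 mm of travel, about 1 N per mm, before the block starts to lift; a push of 4 to 6 N is snug. Let go, the shim stays by friction.
- shim_grip (a point): Middle of the shim's grip block: 60 mm behind the shim's middle and 18 mm above its underside; grip it across its 30 mm width.
- bowl: White bowl, 150 mm wide and 67 mm high, standing on the right of the block. Origin at the centre of its underside.
- mug: Green and white mug, 101 mm high, on the worktop behind and to the left of the short foot. Origin at the centre of its underside.
- salt_mill: Small glass salt mill, 44 mm wide, 90 mm high, to the right of the block. Origin at the centre of its underside.
- tin: Food tin, 75 mm wide, 58 mm high, to the right of the block. Origin at the centre of its underside.

How it is judged (in metres and radians):
On the way, in this order (a step that is already met when the one before it is completed fails the run):
1. the shim's ramp bears under the short foot (contact force between shim and block above 1 N and x of block_corner in the frame of shim between -0.03 and 0.088 m and y of block_corner in the frame of shim between -0.016 and 0.016 m), for 0.2 s.
2. with the shim let go, the fingers press that corner with at least 6 N and the block does not rock (contact force between the fingers and block above 6 N and contact force between the fingers and shim below 0.1 N and horizontal distance between the grasp point and block_corner below 0.045 m and angle between block's own z axis and vertical below 0.01 rad), for 0.2 s.
At the end, for the whole second after the job is handed in: The shim lies flat on the worktop with its ramp under the short foot (foot centre within 16 mm of the shim's centre line) and carries 0.8 to 10 N of the block's weight; the block is level to 0.008 rad; both are at rest and let go (contact force between shim and block between 0.8 and 10 N and x of block_corner in the frame of shim between -0.03 and 0.088 m and y of block_corner in the frame of shim between -0.016 and 0.016 m and angle between block's own z axis and vertical below 0.008 rad and angle between shim's own z axis and vertical below 0.03 rad and linear speed of each of shim, block below 0.01 m/s); the robot touches nothing.
It fails at once if the shim is driven in so hard that the corner is jacked up by more than 2.5 mm (height (world z) of block_corner above 0.0585 m).
It fails at once if while it is handled, the shim is driven in hard: more than 20 N between shim and block (contact force between shim and block above 20 N and contact force between the fingers and shim above 0.5 N).
It fails at once if the block is pressed by the fingers with more than 40 N (contact force between the fingers and block above 40 N).
It fails at once if the block is shoved more than 15 mm (distance of block from where it was at the start of the episode above 0.015 m).
It fails at once if the bowl, mug, salt mill or tin is moved by more than 20 mm (distance of any of bowl, mug, salt_mill, tin from where it was at the start of the episode above 0.02 m).
It also fails if it takes over 61 s, if anything falls off the work surface, if the arm or the gripper's body presses on something with over 40 N, if the wrist force passes 120 N, or if a joint passes its speed limit or range.

## Working session

There is one attempt and no reset: what is moved stays moved. The work goes in short steps, Python scripts to look and compute and a tool call to move; the robot and the scene stay as the last step left them, time stands still between calls to the robot, and variables do not carry over. Pictures are saved under pics/ and viewed, at most 10 in all, crops included, and the job is handed in when it is done.

Besides the shell and the picture viewer there is one more tool, called as name(argument=value, ...), one argument or row to a line, values as JSON. send_rows: Moves the arm, as the interface text tells. Its arguments: {"type":"object","properties":{"targets":{"type":"array"},"squeeze":{"type":"number"}},"required":["targets"]}

```bash
mkdir -p pics
cat > h.py <<'E'
import numpy as np, cv2
from rig import ctrl
def ray(c,px):
    K=np.array(c["camera_matrix"]);R=np.array(c["R"]);t=np.array(c["t"])
    d=np.array([(px[0]-K[0,2])/K[0,0],(px[1]-K[1,2])/K[1,1],1.0])
    if c.get("_fish"):
        r=np.hypot(d[0],d[1]);d=np.array([d[0]/r*np.sin(r),d[1]/r*np.sin(r),np.cos(r)]) if r>1e-9 else d
    return -R.T@t, R.T@d
def onz(c,px,z):
    o,d=ray(c,px);return o+d*(z-o[2])/d[2]
def proj(c,X):
    K=np.array(c["camera_matrix"]);p=np.array(c["R"])@X+np.array(c["t"]);p=K@p;return p[:2]/p[2]
def cap(n):
    c=ctrl.capture(n)
    if n=="wrist": c["_fish"]=1
    return c
def save(c,f): cv2.imwrite("pics/"+f,cv2.cvtColor(c["img"],cv2.COLOR_RGB2BGR))
E
python3 - <<'E'
from h import *
s=ctrl.sense();print(s["ee_rot"],s["eef_pos"],s["force"])
np.set_printoptions(precision=1,suppress=True)
for n in("top","scene"):
    c=cap(n);save(c,n+"1.png");print(n,-np.array(c["R"]).T@c["t"])
    for q,z in(("block",0),("block_corner",56),("shim",0),("shim_tip",0),("shim_grip",18),("mug",0),("bowl",0),("tin",0),("salt_mill",0)):
        for r in ctrl.landmark_of(q,c)[:2]: print(q,np.round(r["score"],2),np.array(r["point"]),onz(c,r["point"],z))
E
```

```text
[-6.86804793e-04  9.84395851e-01  1.75966860e-01  2.56712646e-05] [ 181.83881867 -492.21048931  230.71998732] [-1.26899877  0.53221353  0.09498674]
top [-242.8   -4.3 1470.9]
block_corner 0.66 [292.4 247.9] [446.8  62.9  56. ]
shim 0.91 [187.7 261.2] [430.6 354.7   0. ]
shim_tip 0.87 [197.7 287.2] [353.3 319.   -0. ]
mug 0.68 [245.7 205.2] [611.6 205.6   0. ]
bowl 0.24 [200.  285.5] [358.4 313.3   0. ]
tin 0.67 [476.  230.4] [ 534.6 -459.4    0. ]
scene [ 287.5 -826.3 1221.3]
block 0.62 [351.9 281.6] [527.8 -95.2   0. ]
block_corner 0.74 [299.8 226.8] [436.1  63.9  56. ]
block_corner 0.57 [366.  285.3] [ 545.8 -147.5   56. ]
shim 0.77 [277.2 158.8] [437.9 367.9   0. ]
shim_tip 0.73 [253.2 175.5] [358.1 322.3   0. ]
shim_grip 0.72 [289.9 149.2] [479.4 377.9  18. ]
mug 0.59 [347.4 186.3] [604.8 209.7   0. ]
bowl 0.64 [366.8 286.8] [ 558.9 -119.6    0. ]
tin 0.55 [400.2 420.1] [ 528.2 -455.7    0. ]
salt_mill 0.93 [350.7 424.5] [ 424.1 -437.     0. ]
```

View pics/top1.png

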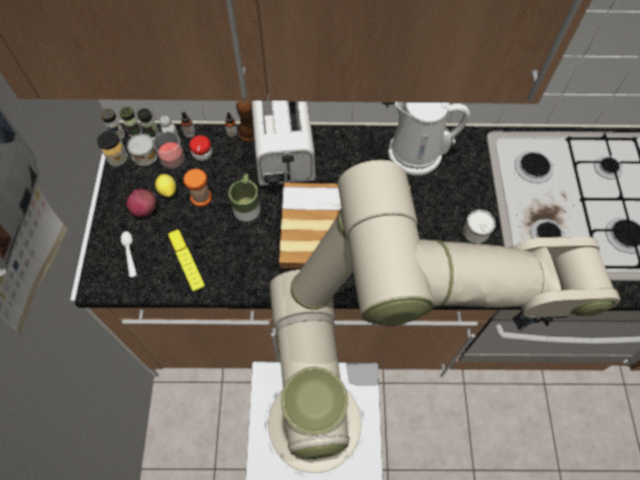

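View pics/scene1.png

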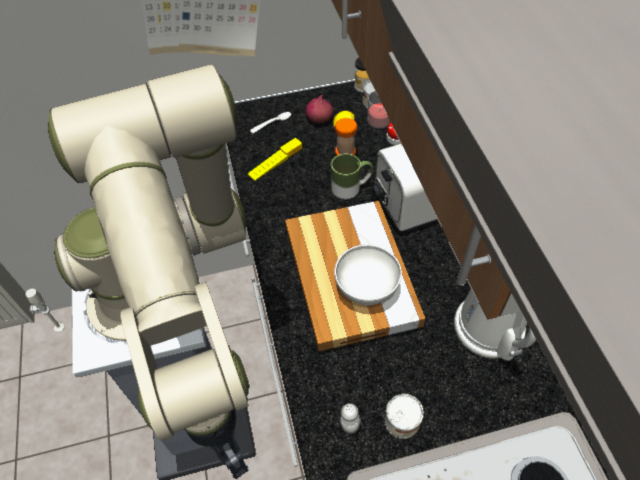

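The shim lies on the left with its tip at (198,287) in the top view. The block's front left corner is at (281,263) in top and (287,218) in scene. I'll move over towards the shim.

send_rows(
  targets=[
    [-1, 0.0275, -0.036, 0, 0, 0, 0],
    [-1, 0.0275, -0.036, 0, 0, 0, 0],
    [-1, 0.0275, -0.036, 0, 0, 0, 0],
    [-1, 0.0275, -0.036, 0, 0, 0, 0],
    [-1, 0.0275, -0.036, 0, 0, 0, 0],
    [-1, 0.0275, -0.036, 0, 0, 0, 0],
    [-1, 0.0275, -0.036, 0, 0, 0, 0],
    [-1, 0.0275, -0.036, 0, 0, 0, 0],
    [-1, 0.0275, -0.036, 0, 0, 0, 0],
    [-1, 0.0275, -0.036, 0, 0, 0, 0],
  ],
  squeeze=30,
)

```text
time_s: 2.25
eef_pos: [315.3, -58.1, 231.6]
ee_rot: [0.0, 0.984, 0.176, 0.0]
force: [0.4, -0.5, -0.1]
grip_width: 1.0
grip_force: 0.0
```

send_rows(
  targets=[
    [-1, 0.0275, -0.036, 0, 0, 0, 0],
    [-1, 0.0275, -0.036, 0, 0, 0, 0],
    [-1, 0.0275, -0.036, 0, 0, 0, 0],
    [-1, 0.0275, -0.036, 0, 0, 0, 0],
    [-1, 0.0275, -0.036, 0, 0, 0, 0],
    [-1, 0.0275, -0.036, 0, 0, 0, 0],
    [-1, 0.0275, -0.036, 0, 0, 0, 0],
    [-1, 0.0275, -0.036, 0, 0, 0, 0],
    [-1, 0.0275, -0.036, 0, 0, 0, 0],
    [-1, 0.0275, -0.036, 0, 0, 0, 0],
  ],
)

```text
time_s: 3.5
eef_pos: [448.6, 375.0, 231.3]
ee_rot: [0.0, 0.984, 0.176, 0.0]
force: [0.5, -0.6, 0.9]
grip_width: 1.0
grip_force: 0.0
```

Run:
```python
from h import *
np.set_printoptions(precision=1,suppress=True)
s=ctrl.sense();print(s["ee_rot"],s["eef_pos"],s["force"])
for n in("wrist","top","scene"):
    c=cap(n);save(c,n+"2.png");print(n,-np.array(c["R"]).T@c["t"])
    if n=="wrist":print(c["camera_matrix"])
    for q,z in(("block",0),("block_corner",56),("shim",0),("shim_tip",0),("shim_grip",18),("mug",0)):
        for r in ctrl.landmark_of(q,c)[:1]: print(q,np.round(r["score"],2),np.array(r["point"]),onz(c,r["point"],z))
```

```text
[0.  1.  0.2 0. ] [448.6 375.  231.3] [ 0.5 -0.6  0.9]
wrist [521.3 400.8 374.2]
[[371.6   0.  325.8]
 [  0.  371.6 243.9]
 [  0.    0.    1. ]]
block_corner 0.89 [568.9 325.8] [432.1  64.3  56. ]
shim 0.93 [333.1 230. ] [428.1 358.1   0. ]
shim_tip 0.98 [343.6 302. ] [354.2 317.6   0. ]
shim_grip 0.56 [330.9 171. ] [486.9 382.7  18. ]
mug 0.67 [528.4 125.7] [615.5 198.8   0. ]
top [-242.8   -4.3 1470.9]
block 0.83 [344.4 230.5] [530.8 -81.6   0. ]
block_corner 0.92 [291.1 250.9] [437.8  66.1  56. ]
shim_grip 0.32 [343.8 233.7] [511.1 -78.8  18. ]
mug 0.98 [249.  202.9] [619.5 196.5   0. ]
scene [ 287.5 -826.3 1221.3]
block 0.59 [351.8 278.4] [530.2 -86.1   0. ]
block_corner 0.8 [300.  228.5] [435.3  58.5  56. ]
shim 0.7 [275.8 161.3] [431.9 359.2   0. ]
shim_tip 0.68 [252.  177.8] [353.2 314.6   0. ]
shim_grip 0.58 [287.4 145.1] [476.1 396.4  18. ]
mug 0.98 [348.7 186.4] [608.2 208.4   0. ]
```

View pics/wrist2.png

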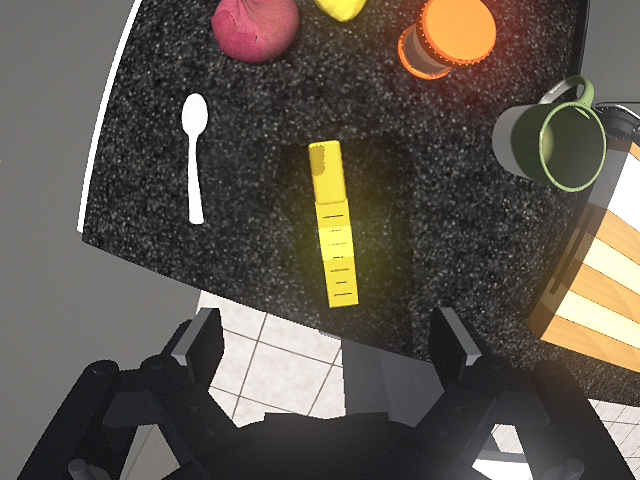

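The wrist view shows the shim tip at about (343,304), the grip's back edge at about (325,142), and the block's front left top corner at about (529,324).

Run:
```python
from h import *
np.set_printoptions(precision=1,suppress=True)
w=cap("wrist")
tip=onz(w,(343,304.5),1);back=onz(w,(325.5,142),26)
d=(tip-back)[:2];print(tip,back,np.hypot(*d),np.degrees(np.arctan2(d[1],d[0])), "grip",back[:2]+30*d/np.hypot(*d))
print("blk corner wrist",onz(w,(528.5,324),56))
s=cap("scene");g=cv2.cvtColor(s["img"],cv2.COLOR_RGB2BGR)
# rectified top-plane map of the scene at z=56, 1px = 1mm : u=y+?, v=x
def rect(c,z,x0,x1,y0,y1,k):
    X,Y=np.meshgrid(np.arange(x1,x0,-1/k),np.arange(y1,y0,-1/k),indexing='ij')
    P=np.stack([X,Y,np.full_like(X,z)],-1)@np.array(c["R"]).T+np.array(c["t"])
    P=P@np.array(c["camera_matrix"]).T
    return cv2.remap(c["img"],(P[...,0]/P[...,2]).astype(np.float32),(P[...,1]/P[...,2]).astype(np.float32),1)
a=rect(s,56,380,700,-320,180,1.2);b=rect(cap("top"),56,380,700,-320,180,1.2)
im=np.vstack([a[:,:600],b[:,:600]]);im=cv2.resize(im,None,fx=.78,fy=.78)
cv2.imwrite("pics/rect.png",im[...,::-1]);print(im.shape)
```

```text
[351.1 315.8   1. ] [511.2 395.8  26. ] 178.94357731393038 -153.44069181283206 grip [484.4 382.4]
blk corner wrist [418.  123.1  56. ]
(599, 468, 3)
```

View pics/rect.png

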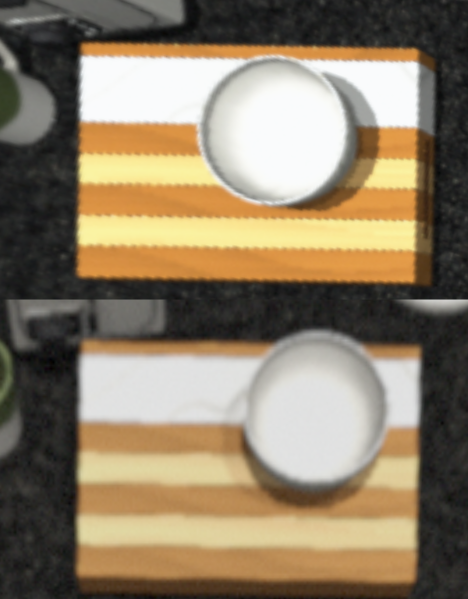

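send_rows(
  targets=[
    [-1, 0, 0, 0, 0, 0, -0.112],
    [-1, 0.036, 0.01, 0.02, 0, 0, 0],
    [-1, 0, 0, 0.04, 0, 0, 0],
    [-1, 0, 0, 0.04, 0, 0, 0],
    [-1, 0, 0, 0.04, 0, 0, 0],
    [-1, 0, 0, 0.03, 0, 0, 0],
    [-1, 0, 0, 0.02, 0, 0, 0],
    [-1, 0, 0, 0, 0, 0, 0],
    [-1, 0, 0, 0, 0, 0, 0],
    [-1, 0, 0, 0, 0, 0, 0],
  ],
)

```text
time_s: 5.95
eef_pos: [485.5, 381.0, 42.4]
ee_rot: [-0.0, 0.973, 0.231, 0.001]
force: [-0.2, -0.4, 0.4]
grip_width: 0.998
grip_force: 0.0
```

Run:
```python
from h import *
np.set_printoptions(precision=2,suppress=True)
s=ctrl.sense();print(np.array(s["ee_rot"]),s["eef_pos"],s["force"])
w=cap("wrist");save(w,"wrist3.png")
for q,z in(("block_corner",56),("shim",0),("shim_tip",0),("shim_grip",18)):
    for r in ctrl.landmark_of(q,w)[:1]: print(q,np.round(r["score"],2),np.array(r["point"]),onz(w,r["point"],z))
```

```text
[-0.    0.97  0.23  0.  ] [485.5  380.98  42.42] [-0.19 -0.4   0.36]
shim 0.56 [315.  368.3] [428.97 358.66   0.  ]
shim_grip 0.72 [314.7 288.7] [484.76 385.48  18.  ]
```

View pics/wrist3.png

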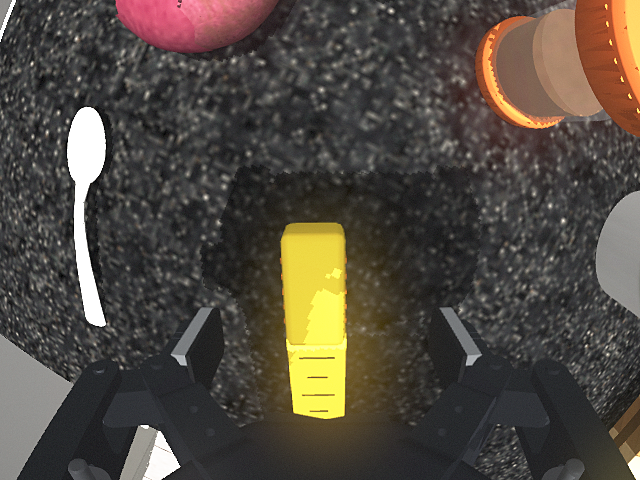

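The open fingers straddle the grip, which runs through column 315, rows 225–345. It is about 4 mm off centre, so I'll correct that, descend and close.

send_rows(
  targets=[
    [-1, 0.001, -0.004, 0.02, 0, 0, 0],
    [-1, 0, 0, 0.019, 0, 0, 0],
    [-1, 0, 0, 0, 0, 0, 0],
    [1, 0, 0, 0, 0, 0, 0],
    [1, 0, 0, 0, 0, 0, 0],
    [1, 0, 0, 0, 0, 0, 0],
    [1, 0, 0, 0, 0, 0, 0],
    [1, 0, 0, 0, 0, 0, 0],
    [1, 0, 0, 0, 0, 0, 0],
    [1, 0, 0, 0, 0, 0, 0],
  ],
  squeeze=40,
)

```text
time_s: 7.45
eef_pos: [484.5, 384.9, 2.9]
ee_rot: [-0.0, 0.973, 0.231, 0.001]
force: [-1.5, -0.6, 5.1]
grip_width: 0.341
grip_force: 41.8
```

send_rows(
  targets=[
    [1, 0, 0, -0.012, 0, 0, 0],
    [1, 0, 0, 0, 0, 0, -0.158],
    [1, 0, 0, 0, 0, 0, -0.158],
    [1, 0, 0, 0, 0, 0, -0.158],
    [1, 0, 0, 0, 0, 0, -0.158],
    [1, 0, 0, 0, 0, 0, -0.158],
    [1, 0, 0, 0, 0, 0, -0.158],
    [1, 0, 0, 0, 0, 0, -0.158],
    [1, 0, 0, 0, 0, 0, 0],
    [1, 0, 0, 0, 0, 0, 0],
  ],
)

```text
time_s: 8.7
eef_pos: [484.1, 384.7, 14.5]
ee_rot: [0.0, 0.708, 0.706, 0.0]
force: [0.7, 1.1, -1.9]
grip_width: 0.343
grip_force: 41.2
```

send_rows(
  targets=[
    [1, -0.02, -0.01, 0, 0, 0, 0],
    [1, -0.02, -0.01, 0, 0, 0, 0],
    [1, -0.02, -0.01, 0, 0, 0, 0],
    [1, -0.02, -0.01, 0, 0, 0, 0],
    [1, -0.02, -0.01, 0, 0, 0, 0],
    [1, -0.02, 0, 0, 0, 0, 0],
    [1, 0, 0, 0, 0, 0, 0],
    [1, 0, 0, 0, 0, 0, 0],
    [1, 0, 0, 0, 0, 0, 0],
    [1, 0, 0, 0, 0, 0, 0],
  ],
)

```text
time_s: 9.95
eef_pos: [434.2, 265.1, 14.2]
ee_rot: [-0.0, 0.707, 0.708, 0.0]
force: [0.4, -0.9, -0.5]
grip_width: 0.344
grip_force: 41.1
```

Run:
```python
from h import *
np.set_printoptions(precision=2,suppress=True)
s=ctrl.sense();print(np.array(s["ee_rot"]),s["eef_pos"],s["force"],s["grip_width"])
I=[]
for n in("scene","top"):
    w=cap(n)
    for q,z in(("block_corner",56),("shim",10),("shim_tip",10),("shim_grip",28)):
        for r in ctrl.landmark_of(q,w)[:1]: print(n,q,np.round(r["score"],2),np.array(r["point"]),onz(w,r["point"],z))
    I.append(cv2.resize(w["img"][130:270,200:340] if n=="scene" else w["img"][180:320,190:330],(400,400),interpolation=2))
cv2.imwrite("pics/pre.png",np.hstack(I)[...,::-1])
```

```text
[-0.    0.71  0.71  0.  ] [434.18 265.06  14.24] [ 0.36 -0.89 -0.54] 0.3438918753493077
scene block_corner 0.68 [299.3 228.8] [433.35  58.06  56.  ]
scene shim 0.71 [288.3 197.6] [435.05 205.88  10.  ]
scene shim_tip 0.56 [297.4 223.3] [438.52 112.18  10.  ]
scene shim_grip 0.82 [283.6 177.5] [436.48 265.45  28.  ]
top block_corner 0.97 [292.1 252.4] [433.34  63.3   56.  ]
top shim_tip 0.54 [272.9 256.9] [441.06 118.29  10.  ]
```

View pics/pre.png

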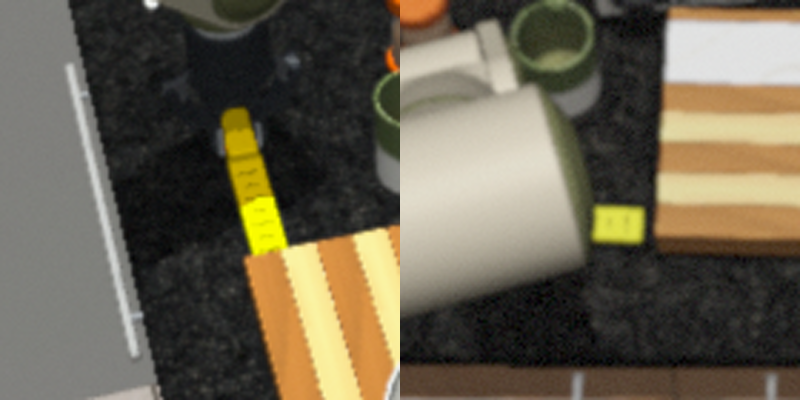

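Shim and foot are in line, with the tip about 20 mm left of the block's edge. I'll lower it to the worktop and approach.

send_rows(
  targets=[
    [1, 0, -0.001, 0.004, 0, 0, 0],
    [1, 0, 0, 0.004, 0, 0, 0],
    [1, 0, 0, 0.003, 0, 0, 0],
    [1, 0, 0, 0, 0, 0, 0],
    [1, -0.01, 0, 0, 0, 0, 0],
    [1, -0.012, 0, 0, 0, 0, 0],
    [1, -0.012, 0, 0, 0, 0, 0],
    [1, -0.01, 0, 0, 0, 0, 0],
    [1, -0.006, 0, 0, 0, 0, 0],
    [1, 0, 0, 0, 0, 0, 0],
  ],
)

```text
time_s: 11.7
eef_pos: [433.4, 214.3, 3.4]
ee_rot: [0.0, 0.707, 0.707, 0.0]
force: [0.2, -0.7, 0.7]
grip_width: 0.34
grip_force: 41.1
```

send_rows(
  targets=[
    [1, -0.001, 0, 0, 0, 0, 0],
    [1, -0.001, 0, 0, 0, 0, 0],
    [1, -0.001, 0, 0, 0, 0, 0],
    [1, -0.001, 0, 0, 0, 0, 0],
    [1, -0.001, 0, 0, 0, 0, 0],
    [1, -0.001, 0, 0, 0, 0, 0],
    [1, 0, 0, 0, 0, 0, 0],
    [1, 0, 0, 0, 0, 0, 0],
    [1, 0, 0, 0, 0, 0, 0],
    [1, 0, 0, 0, 0, 0, 0],
  ],
)

```text
time_s: 12.95
eef_pos: [433.3, 208.7, 3.3]
ee_rot: [-0.0, 0.707, 0.707, 0.0]
force: [0.0, 0.3, -0.8]
grip_width: 0.341
grip_force: 41.1
```

send_rows(
  targets=[
    [1, -0.001, 0, 0, 0, 0, 0],
    [1, -0.001, 0, 0, 0, 0, 0],
    [1, -0.001, 0, 0, 0, 0, 0],
    [1, -0.001, 0, 0, 0, 0, 0],
    [1, -0.001, 0, 0, 0, 0, 0],
    [1, -0.001, 0, 0, 0, 0, 0],
    [1, 0, 0, 0, 0, 0, 0],
    [1, 0, 0, 0, 0, 0, 0],
    [1, 0, 0, 0, 0, 0, 0],
    [1, 0, 0, 0, 0, 0, 0],
  ],
)

```text
time_s: 14.2
eef_pos: [433.3, 202.7, 3.3]
ee_rot: [-0.0, 0.707, 0.707, 0.0]
force: [0.5, 0.5, 0.4]
grip_width: 0.346
grip_force: 41.1
```

```bash
python3 -c "
from rig import ctrl;s=ctrl.sense();print(s['force'],s['eef_pos'])"
```

```text
[0.46977875 0.53388772 0.39037865] [433.28483716 202.70874221   3.29752441]
```

send_rows(
  targets=[
    [1, -0.001, 0, 0, 0, 0, 0],
    [1, -0.001, 0, 0, 0, 0, 0],
    [1, -0.001, 0, 0, 0, 0, 0],
    [1, -0.001, 0, 0, 0, 0, 0],
    [1, -0.001, 0, 0, 0, 0, 0],
    [1, 0, 0, 0, 0, 0, 0],
    [1, 0, 0, 0, 0, 0, 0],
    [1, 0, 0, 0, 0, 0, 0],
    [1, 0, 0, 0, 0, 0, 0],
    [1, 0, 0, 0, 0, 0, 0],
  ],
)

```text
time_s: 15.45
eef_pos: [433.3, 197.7, 3.3]
ee_rot: [-0.0, 0.707, 0.707, 0.0]
force: [0.4, -0.2, -0.0]
grip_width: 0.341
grip_force: 41.1
```

send_rows(
  targets=[
    [1, -0.001, 0, 0, 0, 0, 0],
    [1, -0.001, 0, 0, 0, 0, 0],
    [1, -0.001, 0, 0, 0, 0, 0],
    [1, -0.001, 0, 0, 0, 0, 0],
    [1, -0.001, 0, 0, 0, 0, 0],
    [1, 0, 0, 0, 0, 0, 0],
    [1, 0, 0, 0, 0, 0, 0],
    [1, 0, 0, 0, 0, 0, 0],
    [1, 0, 0, 0, 0, 0, 0],
    [1, 0, 0, 0, 0, 0, 0],
  ],
)

```text
time_s: 16.7
eef_pos: [433.3, 192.7, 3.3]
ee_rot: [-0.0, 0.707, 0.707, -0.0]
force: [0.3, -0.2, -0.6]
grip_width: 0.346
grip_force: 41.1
```

send_rows(
  targets=[
    [1, -0.001, 0, 0, 0, 0, 0],
    [1, -0.001, 0, 0, 0, 0, 0],
    [1, -0.001, 0, 0, 0, 0, 0],
    [1, -0.001, 0, 0, 0, 0, 0],
    [1, 0, 0, 0, 0, 0, 0],
    [1, 0, 0, 0, 0, 0, 0],
    [1, 0, 0, 0, 0, 0, 0],
    [1, 0, 0, 0, 0, 0, 0],
    [1, 0, 0, 0, 0, 0, 0],
    [1, 0, 0, 0, 0, 0, 0],
  ],
)

```text
time_s: 17.95
eef_pos: [433.3, 188.7, 3.3]
ee_rot: [-0.0, 0.707, 0.707, -0.0]
force: [-0.7, 0.1, 0.1]
grip_width: 0.338
grip_force: 41.1
```

send_rows(
  targets=[
    [1, -0.001, 0, 0, 0, 0, 0],
    [1, -0.001, 0, 0, 0, 0, 0],
    [1, -0.001, 0, 0, 0, 0, 0],
    [1, -0.001, 0, 0, 0, 0, 0],
    [1, -0.001, 0, 0, 0, 0, 0],
    [1, 0, 0, 0, 0, 0, 0],
    [1, 0, 0, 0, 0, 0, 0],
    [1, 0, 0, 0, 0, 0, 0],
    [1, 0, 0, 0, 0, 0, 0],
    [1, 0, 0, 0, 0, 0, 0],
  ],
)

```text
time_s: 19.2
eef_pos: [433.3, 183.7, 3.3]
ee_rot: [0.0, 0.707, 0.707, 0.0]
force: [0.3, 0.5, -0.8]
grip_width: 0.342
grip_force: 41.1
```

```bash
python3 -c "
from rig import ctrl;s=ctrl.sense();print(s['force'],s['wrist_torque'])"
```

```text
[ 0.30984908  0.47816362 -0.80352605] [0.02131547 0.04679164 0.01623802]
```

send_rows(
  targets=[
    [1, -0.001, 0, 0, 0, 0, 0],
    [1, -0.001, 0, 0, 0, 0, 0],
    [1, -0.001, 0, 0, 0, 0, 0],
    [1, -0.001, 0, 0, 0, 0, 0],
    [1, 0, 0, 0, 0, 0, 0],
    [1, 0, 0, 0, 0, 0, 0],
    [1, 0, 0, 0, 0, 0, 0],
    [1, 0, 0, 0, 0, 0, 0],
    [1, 0, 0, 0, 0, 0, 0],
    [1, 0, 0, 0, 0, 0, 0],
  ],
)

```text
time_s: 20.45
eef_pos: [433.3, 179.7, 3.3]
ee_rot: [-0.0, 0.707, 0.707, -0.0]
force: [0.3, -0.0, -0.2]
grip_width: 0.346
grip_force: 41.1
```

send_rows(
  targets=[
    [1, -0.001, 0, 0, 0, 0, 0],
    [1, -0.001, 0, 0, 0, 0, 0],
    [1, -0.001, 0, 0, 0, 0, 0],
    [1, -0.001, 0, 0, 0, 0, 0],
    [1, -0.001, 0, 0, 0, 0, 0],
    [1, 0, 0, 0, 0, 0, 0],
    [1, 0, 0, 0, 0, 0, 0],
    [1, 0, 0, 0, 0, 0, 0],
    [1, 0, 0, 0, 0, 0, 0],
    [1, 0, 0, 0, 0, 0, 0],
  ],
)

```text
time_s: 21.7
eef_pos: [433.3, 174.7, 3.3]
ee_rot: [0.0, 0.707, 0.707, 0.0]
force: [0.3, -0.5, -0.6]
grip_width: 0.34
grip_force: 41.1
```

send_rows(
  targets=[
    [1, -0.001, 0, 0, 0, 0, 0],
    [1, -0.001, 0, 0, 0, 0, 0],
    [1, -0.001, 0, 0, 0, 0, 0],
    [1, -0.001, 0, 0, 0, 0, 0],
    [1, 0, 0, 0, 0, 0, 0],
    [1, 0, 0, 0, 0, 0, 0],
    [1, 0, 0, 0, 0, 0, 0],
    [1, 0, 0, 0, 0, 0, 0],
    [1, 0, 0, 0, 0, 0, 0],
    [1, 0, 0, 0, 0, 0, 0],
  ],
)

```text
time_s: 22.95
eef_pos: [433.3, 170.7, 3.3]
ee_rot: [-0.0, 0.707, 0.707, 0.0]
force: [-0.3, 0.4, 0.1]
grip_width: 0.345
grip_force: 41.0
```

send_rows(
  targets=[
    [1, -0.001, 0, 0, 0, 0, 0],
    [1, -0.001, 0, 0, 0, 0, 0],
    [1, -0.001, 0, 0, 0, 0, 0],
    [1, -0.001, 0, 0, 0, 0, 0],
    [1, 0, 0, 0, 0, 0, 0],
    [1, 0, 0, 0, 0, 0, 0],
    [1, 0, 0, 0, 0, 0, 0],
    [1, 0, 0, 0, 0, 0, 0],
    [1, 0, 0, 0, 0, 0, 0],
    [1, 0, 0, 0, 0, 0, 0],
  ],
)

```text
time_s: 24.2
eef_pos: [433.3, 166.6, 3.3]
ee_rot: [-0.0, 0.707, 0.707, -0.0]
force: [0.8, -0.6, -2.2]
grip_width: 0.341
grip_force: 40.8
```

send_rows(
  targets=[
    [1, -0.001, 0, 0, 0, 0, 0],
    [1, -0.001, 0, 0, 0, 0, 0],
    [1, -0.001, 0, 0, 0, 0, 0],
    [1, -0.001, 0, 0, 0, 0, 0],
    [1, 0, 0, 0, 0, 0, 0],
    [1, 0, 0, 0, 0, 0, 0],
    [1, 0, 0, 0, 0, 0, 0],
    [1, 0, 0, 0, 0, 0, 0],
    [1, 0, 0, 0, 0, 0, 0],
    [1, 0, 0, 0, 0, 0, 0],
  ],
)

```text
time_s: 25.45
eef_pos: [433.3, 162.8, 3.3]
ee_rot: [-0.0, 0.707, 0.707, 0.0]
force: [0.2, 4.6, -4.3]
grip_width: 0.34
grip_force: 40.8
```

Run:
```python
from h import *
np.set_printoptions(precision=2,suppress=True)
for i in range(5):
    c=ctrl.capture("scene");s=ctrl.sense();print(np.array(s["force"]),np.array(s["eef_pos"]))
for r in ctrl.landmark_of("block_corner",c)[:1]: print(onz(c,r["point"],56))
cv2.imwrite("pics/in.png",cv2.resize(c["img"][130:370,200:440],(600,600),interpolation=2)[...,::-1])
```

```text
[ 0.21  6.14 -3.34] [433.32 162.86   3.28]
[-0.09  5.73 -4.37] [433.33 162.86   3.29]
[ 0.18  5.32 -2.91] [433.34 162.85   3.26]
[-0.5   4.58 -3.12] [433.32 162.86   3.27]
[-0.59  6.13 -3.4 ] [433.33 162.87   3.27]
[440.85  67.58  56.  ]
```

View pics/in.png

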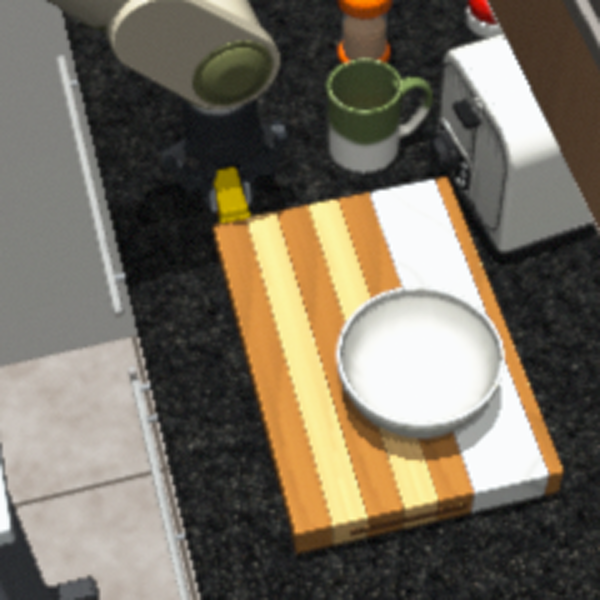

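The push holds at about 5.4 N, so the shim is snug. The picture shows it going straight in under the front left corner at about (232,222) with the block undisturbed, so I'll release and lift.

send_rows(
  targets=[
    [-0.5, 0, 0, 0, 0, 0, 0],
    [-0.5, 0, 0, 0, 0, 0, 0],
    [-0.5, 0, 0, 0, 0, 0, 0],
    [-0.5, 0, 0, 0, 0, 0, 0],
    [-0.5, 0, 0, 0, 0, 0, 0],
    [-0.5, 0, 0, -0.01, 0, 0, 0],
    [-0.5, 0, 0, -0.03, 0, 0, 0],
    [-0.5, 0, 0, -0.04, 0, 0, 0],
    [-0.5, 0, 0, -0.02, 0, 0, 0],
    [1, 0, 0, 0, 0, 0, 0],
  ],
)

```text
time_s: 27.0
eef_pos: [434.1, 162.8, 104.8]
ee_rot: [0.001, 0.707, 0.707, 0.001]
force: [0.3, -0.4, -1.2]
grip_width: 0.552
grip_force: 0.0
```

send_rows(
  targets=[
    [1, -0.02, 0, 0, 0, 0, 0],
    [1, -0.03, 0, 0, 0, 0, 0],
    [1, -0.03, 0, 0, 0, 0, 0],
    [1, -0.018, 0, 0, 0, 0, 0],
    [1, 0, 0, 0.01, 0, 0, 0],
    [1, 0, 0, 0.015, 0, 0, 0],
    [1, 0, 0, 0.01, 0, 0, 0],
    [1, 0, 0, 0.005, 0, 0, 0],
    [1, 0, 0, 0, 0, 0, 0],
    [1, 0, 0, 0, 0, 0, 0],
  ],
)

```text
time_s: 28.25
eef_pos: [433.6, 64.8, 63.6]
ee_rot: [0.0, 0.707, 0.707, 0.0]
force: [-0.3, -0.3, -0.7]
grip_width: -0.002
grip_force: 0.0
```

Run:
```python
from h import *
np.set_printoptions(precision=2,suppress=True)
w=cap("wrist");save(w,"w4.png");s=ctrl.sense();print(np.array(s["force"]),np.array(s["eef_pos"]),s["grip_width"])
for c,n in((w,"w"),(cap("scene"),"s"),(cap("top"),"t")):
  for q,z in(("block_corner",56),("shim_grip",18),("shim",0)):
    for r in ctrl.landmark_of(q,c)[:1]: print(n,q,r["score"],onz(c,r["point"],z))
```

```text
[-0.58 -0.16 -0.27] [433.7   64.68  63.62] -0.0025804876527945235
w block_corner 0.78 [433.99  65.78  56.  ]
w shim_grip 0.56 [435.42 160.77  18.  ]
w shim 0.82 [433.3  100.93   0.  ]
s block_corner 0.71 [435.38  57.82  56.  ]
s shim_grip 0.33 [ 529.64 -105.1    18.  ]
```

View pics/w4.png

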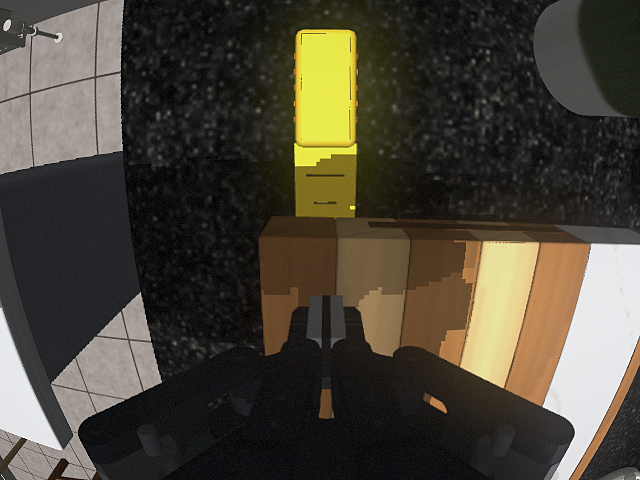

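The shim stayed put at columns 295–357, its ramp entering under the block at row 217. The closed fingers are over the corner, so I'll press gently.

send_rows(
  targets=[
    [1, 0, 0, 0.004, 0, 0, 0],
    [1, 0, 0, 0.001, 0, 0, 0],
    [1, 0, 0, 0.001, 0, 0, 0],
    [1, 0, 0, 0.001, 0, 0, 0],
    [1, 0, 0, 0.0005, 0, 0, 0],
    [1, 0, 0, 0.0005, 0, 0, 0],
    [1, 0, 0, 0, 0, 0, 0],
    [1, 0, 0, 0, 0, 0, 0],
    [1, 0, 0, 0, 0, 0, 0],
    [1, 0, 0, 0, 0, 0, 0],
  ],
)

```text
time_s: 30.1
eef_pos: [433.5, 64.7, 55.5]
ee_rot: [0.0, 0.707, 0.707, 0.0]
force: [-2.3, 0.2, 5.8]
grip_width: 0.004
grip_force: 2.7
```

send_rows(
  targets=[
    [1, 0, 0, 0.0002, 0, 0, 0],
    [1, 0, 0, 0.0002, 0, 0, 0],
    [1, 0, 0, 0, 0, 0, 0],
    [1, 0, 0, 0, 0, 0, 0],
    [1, 0, 0, 0, 0, 0, 0],
    [1, 0, 0, 0, 0, 0, 0],
    [1, 0, 0, 0, 0, 0, 0],
    [1, 0, 0, 0, 0, 0, 0],
    [1, 0, 0, 0, 0, 0, 0],
    [1, 0, 0, 0, 0, 0, 0],
  ],
)

```text
time_s: 31.35
eef_pos: [433.5, 64.7, 55.4]
ee_rot: [0.0, 0.707, 0.707, 0.0]
force: [-3.8, 0.3, 10.3]
grip_width: -0.003
grip_force: 5.2
```

It takes 10 N with no sink, so the corner is firm. I'll lift clear and check.

send_rows(
  targets=[
    [1, 0, 0, 0, 0, 0, 0],
    [1, 0, 0, 0, 0, 0, 0],
    [1, 0, 0, -0.002, 0, 0, 0],
    [1, 0, 0, -0.01, 0, 0, 0],
    [1, 0, 0, -0.03, 0, 0, 0],
    [1, 0, 0, -0.04, 0, 0, 0],
    [1, 0, 0, -0.03, 0, 0, 0],
    [1, 0, 0, 0, 0, 0, 0],
    [1, 0, 0, 0, 0, 0, 0],
    [1, 0, 0, 0, 0, 0, 0],
  ],
)

```text
time_s: 32.6
eef_pos: [433.0, 64.7, 166.1]
ee_rot: [-0.001, 0.707, 0.707, -0.001]
force: [0.2, -0.3, -0.0]
grip_width: 0.003
grip_force: 0.0
```

Run:
```python
from h import *
np.set_printoptions(precision=2,suppress=True)
w=cap("wrist");save(w,"w5.png");s=ctrl.sense();print(np.array(s["force"]),np.array(s["eef_pos"]))
for q,z in(("block_corner",56),("shim_grip",18),("shim",0)):
    for r in ctrl.landmark_of(q,w)[:1]: print(q,r["score"],onz(w,r["point"],z))
```

```text
[-0.42  0.32  0.03] [433.06  64.7  166.15]
block_corner 0.79 [435.41  65.62  56.  ]
shim_grip 0.94 [436.94 161.27  18.  ]
shim 0.69 [433.51 101.2    0.  ]
```

View pics/w5.png

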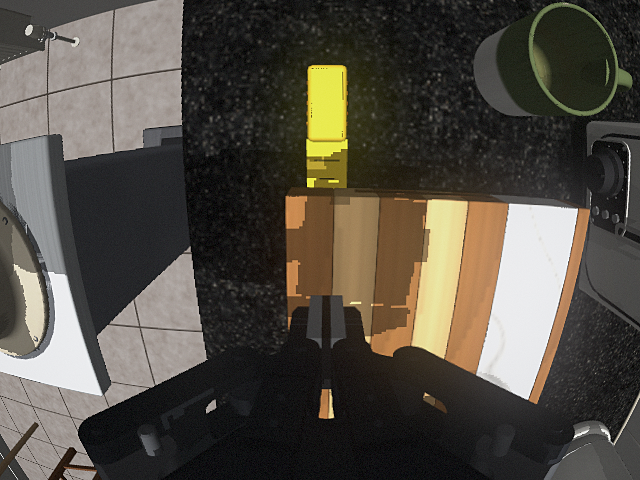

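The shim (columns 307–347, under the block's edge at row 188) and the block are where they were, and the arm is clear, so I'll hand in.

```bash
python3 -c "
from rig import ctrl;print(ctrl.finish_job())"
```

```text
the job is handed in; nothing more can be done
None
```

The shim is under the short front left foot, pushed in to about 5.4 N and released; the corner then took a 10 N press without sinking, and the job is handed in (no verdict was returned).

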